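# Pin the dial clamshell jig and hold it shut

## Robot

A 6-joint arm with a two-finger parallel gripper is mounted at the origin on the work surface. World frame = base frame: x ahead of the robot, y to its left, z up, the work surface at z = 0. Lengths are in mm, angles in rad, forces in N, time in s.
With the tool pointing down it reaches from about 275 to 975 mm from the base axis. Payload 8.4 kg.
Tool frame: the origin (TCP) lies at the very end of the fingers, on their centre line; the grasp point (between the pads) lies 19 mm behind it; x points along the fingers, y is the direction in which the jaws open and shut, and the axes are right-handed (so a half turn about x gives the same grasp; the last joint's range is limited). The gripper opens to 92 mm and grips with 3 to 60 N. Pads are 20 mm wide; open, the fingers measure 128 mm over their backs; the gripper's body (75 mm by 189 mm) begins 69 mm behind the grasp point.
Start: joints at [1.263, 0.353, 1.633, -0, 1.155, -0.002], TCP at [188.159, 596.007, 214.583] pointing down, gripper open.
Joint ranges: [-2.63, 2.63], [-0.92, 2.1], [0.06, 2.66], [-1.3, 4.44], [0, 2.69], [-3.02, 3.02]. Speed limits (rad/s): [2.22, 2.22, 2.79, 3.14, 3.14, 3.14].

## Interface

Orientations are given as a unit quaternion [w, x, y, z].
In Python, from plant import ctrl gives the robot as it stands. The module is installed in compiled form; this text tells all that it offers.
- The arm moves only by the tool jog_arm, never from a script. Its argument "series" is a list that holds one entry, the list of rows, each a list of 7 numbers: the shift along the tool's x, y, z in m, then the turn, a rotation vector about the tool's x, y, z in degrees, then the opening in per cent of the stroke, from 0 (shut) to 100 (fully open). A call has 1 to 5 rows; each row is the pose to reach, as a shift and turn from the pose measured when the call began, along the tool's axes at that moment; what a row does not reach only later rows make up. A row lasts 1/12 s, in which the tool goes at most 41.7 mm and 7.16 degrees, less where a joint would pass 70% of its speed; a pose out of reach is approached as far as the arm can. A call with a gripper value outside its range is refused whole. The fingers move at their own pace and stop on an object; "squeeze" is the grip in N (left out, the last holds). Time passes only in rows, so rows that repeat a pose let the fingers close. It gives the time, the measured TCP pose, the force and the opening at its end, in the units of the state.
- ctrl.sense(): the state, without advancing time (a new reading comes with each control period).
- ctrl.snapshot(name): name is "side" or "top"; returns a dict with "frame" (384x512x3 uint8, blue, green, red), "depth" (384x512 float32, mm along the optical axis (not along the pixel's ray), 0 where there is no reading), "fov_y" (degrees; the focal length in pixels is half the picture's height over the tangent of half this angle, whatever the lens; pixels are square), "cx", "cy" (the principal point, pixels), "extrinsics" (4x4, takes a point from world to camera coordinates). Camera axes: x right, y down, z forward; pixel columns grow to the right and rows downward; lengths in mm; the calibration is good to about 2 mm. A picture is of the moment at which its call begins.
- ctrl.sign_off(): hands the job in, once; it reports no verdict.
Trained networks look in a picture, given as the dict that the camera call returned (one of the last four; its "shot" number tells which), for a name from the list of things; names that differ only in an ending like _2 or _b are one class to them, and where a whole thing is asked for, a point or a joint stands for the part that bears it (a point fixed in the world has none). Each returns a list of dicts, best first, with "score" (0 to 1); they miss things now and then, are a little off and sometimes report something else, mostly with a low value. They report only what shows in the picture. A call takes as long as a camera call. They do not tell look-alikes from the thing itself.
- ctrl.masks_of(thing, picture): "mask" (384x512 bool, what is visible of it) and "box" ([centre column, centre row, width, height] in pixels, round what is visible of it).
- ctrl.place_of(thing, picture): "pixel" ([column, row] in pixels: a listed point, or the origin of a listed thing).
The state is a dict: "time_s": time; "qpos": joint angles; "qvel": joint speeds; "tau": joint torques, N m; "eef_pos": TCP position; "orientation": TCP orientation; "contact_force": force on the tool from outside, world axes, zero at the start; "wrist_torque": the same for the moment, N m; "gripper_width": finger opening in mm.
Only numpy, scipy, OpenCV 4.12 (cv2) and the standard library are available. Lean on these libraries where they do the work, as an engineer would, in place of code of your own. Each camera call takes 0.05 s, during which the arm holds its last target.

## Task

Swing the open hinged leaf of the dial jig down until it rests on its springs over the enamel dial, then take the pin with the round knob from the wooden rack and push it down through the holes of both halves until its collar presses the leaf fully shut. The enamel is brittle: never push on the jig, by hand or through the pin, with more than 30 newtons, and leave everything else on the bench where it is. Finish while still gripping the pin's knob and pressing down, so that the halves are held shut against the springs; do not let go.

Things in the scene. Friction and masses are not known exactly. Their poses are not given: they have to be found in the camera images.
- jig: Clamshell jig fixed to the bench, left or right, yaw up to 0.4 rad: plain aluminium lower block, x -59 to +80 mm, 90 mm wide (y), top face 40 mm above the bench; a white enamel dial (54 mm) lies on it; 8 mm brass spring plungers stand 5 mm proud of the top on both sides of the hole. Origin: under the block at bench level, +x towards the hinge (away from the robot).
- leaf (a joint): Angle of the leaf about the hinge, rad: 0 = fully shut, growing as it opens up (stop at 1.3; starts half open). A stiff hinge keeps it where it is left; pushing it down takes 1 to 3 N at the tab. At about 0.05 rad it lands on two spring plungers and rests there if let go. From there, pressing it fully shut takes 4 to 7 N at the pin hole; let go, it springs back to about 0.05.
- leaf_hinge (a point): Midpoint of the hinge axis, 40 mm above the bench, 70 mm to the jig's +x from its origin. The axis runs along the jig's y; the shut leaf reaches from here to the jig's -x: a 10 mm thick steel frame, 88 mm wide, 128 mm long plus the tab (157 mm in all), with a window over the dial. Its underside passes through the axis.
- leaf_tab (a point): Centre of the outer (upper, when shut) face of the tab at the leaf's free edge, 142 mm from the hinge axis along the leaf: the place to push the leaf down. The tab is 30 mm long, 40 mm wide, 10 mm thick. Axes turn with the leaf: z out of its outer face, -x towards the free edge.
- leaf_hole (a point): Centre of the mouth of the leaf's pin hole on its outer face; the hole is 12.5 mm wide and goes through the 10 mm leaf, 105 mm from the hinge axis. Axes turn with the leaf.
- lower_hole (a point): Centre of the mouth of the lower half's pin hole, on its top face 40 mm above the bench, 35 mm to the jig's -x from the jig's origin; 12 mm wide, vertical, 34 mm deep down to the 6 mm foot plate (200 by 130 mm). The leaf's hole lies over it when the leaf is down. z up.
- pin: The jig's pin, loose, plain steel, about 90 g, in one of the rack's three holes, alone with a round drum knob. From the foot up: shank 10 mm thick, 42 mm long, tapered foot; collar 22 mm wide, 42 to 47 mm; neck 12 mm thick; knob 26 mm wide, 58 to 82 mm. Origin: centre of the foot, z up. In the rack the collar rests on the rack's top, the foot 8 mm above the bench.
- pin_foot (a point): Centre of the pin's foot (lower end of the shank).
- pin_knob (a point): Middle of the pin's round knob, 70 mm above the foot: the place to grip it.
- rack: Wooden block, 50 mm deep (x), 200 mm long (y), 50 mm high, fixed to the bench, with three vertical 12 mm holes at y = -65, 0 and +65 mm in which the pins stand. Origin: centre of its underside; up to 0.4 rad of yaw.
- square_pin: Another pin in the rack, with a square head (20 mm); leave it. Origin: foot.
- tee_pin: Another pin in the rack, with a short cross bar (46 mm) for a head; leave it. Origin: foot.
- wheel: Brass clock wheel, 54 mm wide, lying flat behind the rack; leave it. Origin: underside.
- cup: Small brass oil cup, 36 mm wide and 28 mm high, behind the jig; leave it. Origin: underside.
- driver: Screwdriver 110 mm long lying crosswise in front of the jig; leave it. Origin: underside.
- loupe: Black eyeglass tube, 36 mm wide and 26 mm high, standing on end near the middle of the bench; leave it. Origin: underside.
There are look-alikes about, which are no part of the job. Leave any pink or turquoise look-alike of the pin alone.

How it is judged (in metres and radians):
On the way, in this order (a step that is already met when the one before it is completed fails the run):
1. the leaf is swung down onto its springs, the pin not yet in it (value of joint leaf below 0.085 rad and horizontal distance between pin_foot and lower_hole above 0.03 m), for 0.2 s.
2. the pin stands through the leaf and into the lower half's hole (z of pin_foot in the frame of lower_hole below -0.01 m and horizontal distance between pin_foot and lower_hole below 0.004 m), for 0.1 s.
At the end, for the whole second after the job is handed in: Through the last second: leaf shut to within 0.015 rad (0.05 is resting on the springs), pin foot at least 28 mm below the lower half's top and within 4 mm of the hole's axis, pin pressing on the jig with over 2 N, fingers holding the pin with over 2 N, nothing moving (value of joint leaf below 0.015 rad and z of pin_foot in the frame of lower_hole below -0.028 m and horizontal distance between pin_foot and lower_hole below 0.004 m and contact force between pin and jig above 2 N and contact force between the fingers and pin above 2 N and linear speed of pin below 0.02 m/s); the arm keeps its last pose, push and grip.
It fails at once if the jig is pushed with more than 30 N, by the robot or through the pin (contact force between any of the arm, the fingers, pin and jig above 30 N).
It fails at once if another thing on the bench is moved by more than 20 mm, or another pin by more than 10 mm (distance of any of square_pin, tee_pin from where it was at the start of the episode above 0.01 m or distance of any of wheel, cup, driver, loupe from where it was at the start of the episode above 0.02 m).
It also fails if it takes over 54 s, if anything falls off the work surface, if the arm or the gripper's body presses on something with over 40 N, if the wrist force passes 120 N, or if a joint passes its speed limit or range.

## Working session

There is one attempt and no reset: what is moved stays moved. The work goes in short steps, Python scripts to look and compute and a tool call to move; the robot and the scene stay as the last step left them, time stands still between calls to the robot, and variables do not carry over. Pictures are saved under pics/ and viewed, and the job is handed in when it is done.

Besides the shell and the picture viewer there is one more tool, called after "Emit:" by a JSON object that holds its "op" and its "data", one argument or row to a line. jog_arm: Moves the arm, as the interface text tells. Its arguments: {"type":"object","properties":{"series":{"type":"array"},"squeeze":{"type":"number"}},"required":["series"]}

```bash
mkdir -p pics
cat > h.py <<'E'
import numpy as np, cv2
from plant import ctrl
def K(s):
    f=384/2/np.tan(np.radians(s['fov_y'])/2); return f,s['cx'],s['cy']
def deproj(s,u,v,d):
    f,cx,cy=K(s); p=np.array([(u-cx)/f*d,(v-cy)/f*d,d,1]); return (np.linalg.inv(s['extrinsics'])@p)[:3]
def proj(s,P):
    f,cx,cy=K(s); c=(np.array(s['extrinsics'])@np.r_[P,1])[:3]; return np.array([cx+f*c[0]/c[2],cy+f*c[1]/c[2]])
def ray_z(s,u,v,z):
    f,cx,cy=K(s); E=np.linalg.inv(s['extrinsics']); o=E[:3,3]; d=E[:3,:3]@np.array([(u-cx)/f,(v-cy)/f,1]); return o+d*(z-o[2])/d[2]
def cloud(s):
    f,cx,cy=K(s); v,u=np.mgrid[:384,:512]; d=s['depth']; p=np.stack([(u-cx)/f*d,(v-cy)/f*d,d,np.ones_like(d)],-1)
    w=p@np.linalg.inv(s['extrinsics']).T; w=w[...,:3]; w[d==0]=np.nan; return w
E
python3 - <<'E'
from h import *
print(ctrl.sense())
for n in ["top","side"]:
    s=ctrl.snapshot(n); cv2.imwrite(f"pics/{n}0.png",cv2.resize(s['frame'],(800,600)))
    w=cloud(s); np.save(f"{n}0.npy",w)
    import pickle; pickle.dump(s,open(f"{n}0.pkl","wb"))
    print(n,K(s),np.round(np.linalg.inv(s['extrinsics']),3).tolist())
    for t in ["jig","leaf_tab","leaf_hole","leaf_hinge","lower_hole","pin","pin_knob","rack","square_pin","tee_pin","wheel","cup","driver","loupe"]:
        for r in ctrl.place_of(t,s)[:4]:
            u,v=r['pixel']; i,j=int(round(v)),int(round(u))
            print(t,round(r['score'],2),np.round([u,v],1),np.round(w[i,j],0) if 0<=i<384 and 0<=j<512 else '')
E
```

```text
{'time_s': 0.0, 'qpos': array([ 1.26259454e+00,  3.53629660e-01,  1.63414448e+00,  2.18609960e-05,
        1.15518572e+00, -2.36286787e-03]), 'qvel': array([ 0.00140402, -0.00170766, -0.00041195,  0.00146139, -0.00049205,
       -0.00142651]), 'tau': array([-6.11609848e-04, -5.93851733e+01, -3.34218514e+01,  6.96825120e-02,
        2.31096806e-02, -2.85325615e-05]), 'eef_pos': array([188.00290401, 595.5302504 , 213.87081237]), 'orientation': array([ 0.69877288,  0.10723605,  0.69893636, -0.10818899]), 'contact_force': array([ 0.24300416, -0.38128463,  0.01282409]), 'wrist_torque': array([0.05601482, 0.00392417, 0.06706349]), 'gripper_width': 91.71732780409233}
top (np.float64(466.85510771886226), 260.08665517954654, 196.6225685505979) [[0.022, -0.993, 0.112, 470.466], [-1.0, -0.024, -0.017, 14.899], [0.02, -0.112, -0.994, 919.473], [0.0, 0.0, 0.0, 1.0]]
jig 0.55 [339.6 208.2] [ 543. -135.  134.]
leaf_tab 0.78 [356.3 216.2] [ 529. -158.  149.]
leaf_tab 0.68 [338.3 209.6] [ 539. -131.  138.]
leaf_tab 0.35 [343.3 230.4] [ 510. -159.   38.]
leaf_hole 0.76 [344.7 200.1] [ 559. -146.  118.
[... 1278 characters left out ...]
48.]
lower_hole 0.79 [339.9 167.8] [ 517. -167.   38.]
pin 0.8 [197.9 316. ] [469. 231.  15.]
pin 0.75 [180.9 256.2] [557. 197.  48.]
pin 0.6 [225.9 293.3] [469. 174.  16.]
pin_knob 0.96 [193.5 303.1] [462. 232.  80.]
pin_knob 0.84 [227.2 274.9] [464. 170.  81.]
pin_knob 0.65 [171.9 239.4] [568. 199.  90.]
pin_knob 0.3 [201.8 229.3] [578. 139.  49.]
rack 0.81 [179.8 261.8] [549. 205.  49.]
square_pin 0.75 [201.9 230.1] [577. 140.  48.]
tee_pin 0.61 [159.9 288.5] [532. 254.  47.]
wheel 0.94 [141.1 245.5] [652. 232.   3.]
wheel 0.65 [371.4 211. ] [ 418. -153.   -1.]
cup 0.45 [278.1 146.6] [ 663. -131.   19.]
driver 0.7 [372.2 212.7] [ 409. -138.   16.]
loupe 0.58 [209.1 164.9] [725.  18.  16.]
```

View pics/top0.png

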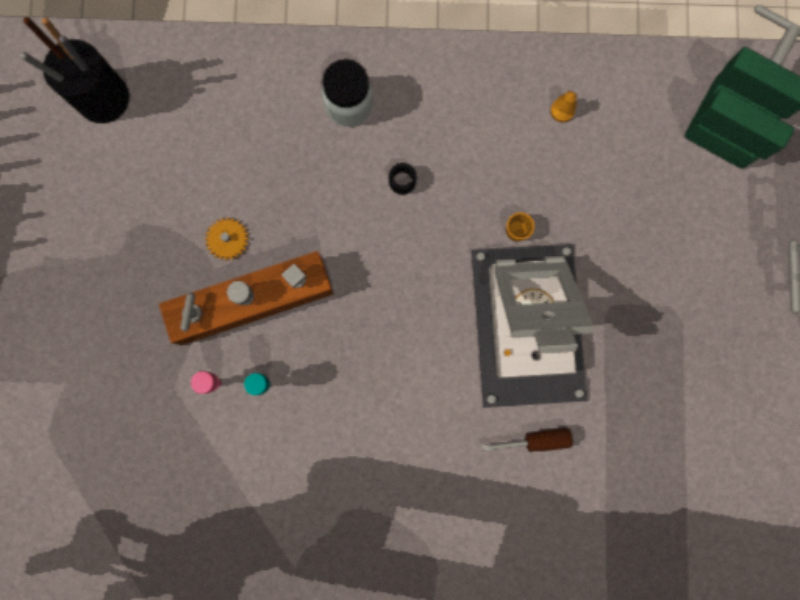

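View pics/side0.png

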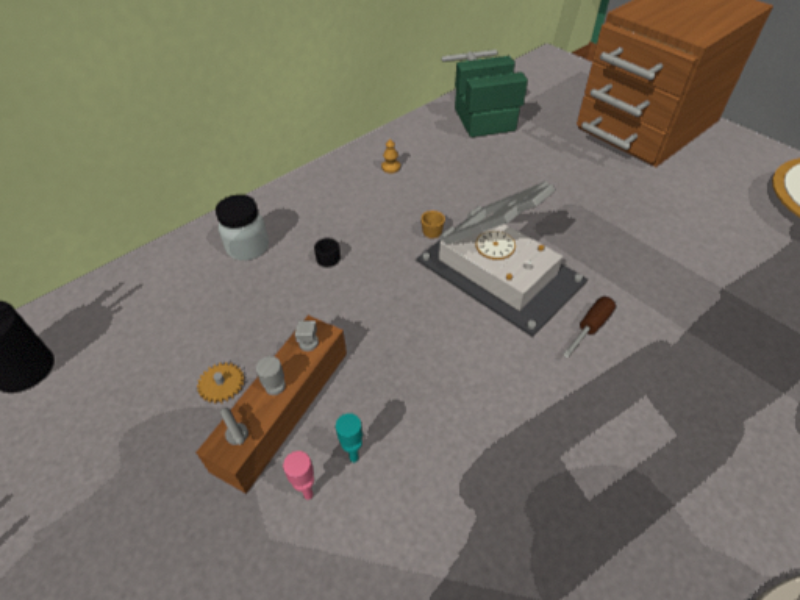

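Run:
```python
from h import *
import pickle
S={n:pickle.load(open(n+"0.pkl","rb")) for n in("top","side")}
t,s=S["top"],S["side"]
print("lower_hole",ray_z(t,343.7,229.4,40),ray_z(s,339.9,167.8,40))
print("hinge",ray_z(t,342.2,168.5,40))
print("knob",ray_z(t,150,186.7,90),"side mid-knob",ray_z(s,171.9,239.4,78))
w=np.load("top0.npy"); ws=np.load("side0.npy")
# knob top & rack
for W,n in((w,"top"),(ws,"side")):
    k=W[(np.abs(W[...,0]-573)<25)&(np.abs(W[...,1]-195)<25)&(W[...,2]>82)&(W[...,2]<100)]
    print(n,"knob",len(k),k.mean(0),k.min(0),k.max(0))
    m=(np.abs(W[...,2]-50)<4)&(W[...,0]>500)&(W[...,0]<640)&(W[...,1]>80)&(W[...,1]<310)
    r=cv2.minAreaRect(W[m][:,:2].astype(np.float32)); print("rack",m.sum(),r)
    m=(np.abs(W[...,2]-40)<3)&(W[...,0]>450)&(W[...,0]<560)&(W[...,1]>-230)&(W[...,1]<-80)
    r=cv2.minAreaRect(W[m][:,:2].astype(np.float32)); print("jig top",m.sum(),r,W[m].mean(0))
    m=(np.abs(W[...,2]-6)<3)&(W[...,0]>430)&(W[...,0]<680)&(W[...,1]>-250)&(W[...,1]<-60)
    r=cv2.minAreaRect(W[m][:,:2].astype(np.float32)); print("plate",m.sum(),r)
    # leaf
    m=(W[...,2]>65)&(W[...,0]>470)&(W[...,0]<660)&(W[...,1]>-260)&(W[...,1]<-60)
    P=W[m]; 
    c=P.mean(0)
    for _ in range(5):
        u,sv,vt=np.linalg.svd(P-P.mean(0),full_matrices=False); nn=vt[2]*np.sign(vt[2][2]); e=(P-P.mean(0))@nn; P2=P[np.abs(e)<3]; P=P2
    print("leaf",len(P),P.mean(0),nn,"open",np.arccos(nn[2]),"yaw",np.arctan2(-nn[1],-nn[0]), "sd",e.std(), P.min(0),P.max(0))
    print(" hole depth px check")
# screws in top (scaled 800/512)
for u,v in((480,257),(566,250),(490,399),(579,393)): print(ray_z(t,u*.64,v*.64,8))
```

```text
lower_hole [ 511.49802104 -159.73677412   40.        ] [ 516.24015118 -165.10387451   40.        ]
hinge [ 627.95610502 -156.68520776   40.        ]
knob [577.46888822 197.11272879  90.        ] side mid-knob [575.5338816  196.62906545  78.        ]
top knob 168 [578.04105361 192.47580585  89.20153534] [566.17302609 180.42804614  82.1300415 ] [590.06537157 204.70189656  93.5860531 ]
rack 2321 ((578.3851928710938, 193.38821411132812), (50.58547592163086, 200.39022827148438), 20.233478546142578)
jig top 912 ((527.5931396484375, -158.42373657226562), (69.93404388427734, 90.51338195800781), 4.90938138961792) [ 515.05360651 -149.85427975   39.71788931]
plate 2662 ((555.0064697265625, -154.25091552734375), (249.74636840820312, 187.5967254638672), 0.006679262965917587)
leaf 1471 [ 556.93935156 -155.47623043  121.50706658] [0.71696975 0.064372   0.6941258 ] open 0.8035915482578546 yaw -3.052049322977018 sd 0.9555896280859218 [ 516.53867565 -200.74456552   65.11310693] [ 615.93106755 -107.9803384   161.90125261]
 hole depth px check
side knob 193 [575.63911881 194.96136903  87.98297907] [564.
[... 189 characters left out ...]
op 988 ((527.6529541015625, -157.733154296875), (71.65758514404297, 92.5144271850586), 5.261138916015625) [ 524.72067129 -154.40168486   39.06140123]
plate 1524 ((567.2946166992188, -153.52297973632812), (223.70016479492188, 131.94851684570312), 5.0343918800354)
leaf 417 [ 553.64000928 -151.04403064  121.61688704] [0.7171175  0.10124362 0.68955944] open 0.8099157722719005 yaw -3.001338250709246 sd 1.345234790412855 [ 515.36687157 -200.27947519   65.3304593 ] [ 612.63836788 -106.996877    159.59380398]
 hole depth px check
[640.02507325 -93.21317249   8.        ]
[ 651.84628685 -202.94578615    8.        ]
[ 461.32771682 -107.50052284    8.        ]
[ 471.12443763 -218.67669972    8.        ]
```

Run:
```python
from h import *
import pickle
t=pickle.load(open("top0.pkl","rb"));s=pickle.load(open("side0.pkl","rb"))
a=cv2.resize(t['frame'][140:280,285:395],None,fx=5,fy=4.2,interpolation=cv2.INTER_CUBIC);cv2.imwrite("pics/jt.png",a[:590])
a=cv2.resize(s['frame'][200:330,120:260],None,fx=4.5,fy=4.5,interpolation=cv2.INTER_CUBIC);cv2.imwrite("pics/rs.png",a)
```

```text
(no output)
```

View pics/jt.png

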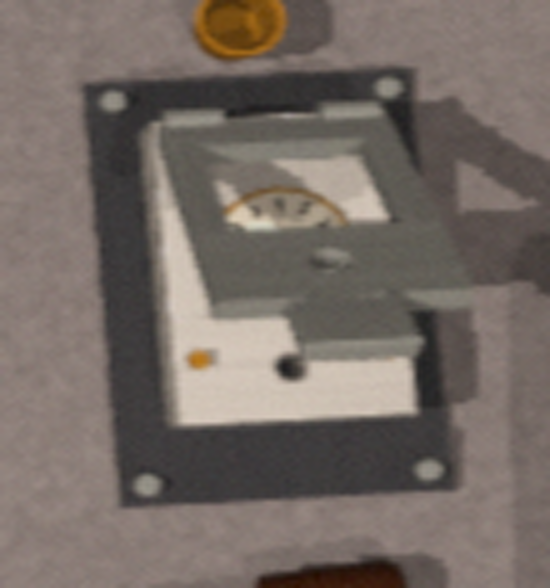

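```bash
cat >> h.py <<'E'
from scipy.spatial.transform import Rotation as R
def rot(q): return R.from_quat(np.r_[q[1:],q[0]])
def go(pos,jaw=None,verbose=True):
    """shift/turn in tool axes to reach world pos (mm), tool down, jaw line yaw (rad)"""
    st=ctrl.sense(); r=rot(st['orientation']); M=r.as_matrix()
    d=M.T@(np.array(pos)-st['eef_pos'])/1000
    rv=np.zeros(3)
    if jaw is not None:
        best=None
        for a in(jaw,jaw+np.pi):
            y=np.array([np.cos(a),np.sin(a),0]);x=np.array([0,0,-1.]);T=np.stack([x,y,np.cross(x,y)],1)
            v=np.degrees((r.inv()*R.from_matrix(T)).as_rotvec())
            if best is None or np.linalg.norm(v)<np.linalg.norm(best):best=v
        rv=best
    print("t",round(st['time_s'],2),"pos",st['eef_pos'].round(1),"F",st['contact_force'].round(2),"w",round(st['gripper_width'],1),"q6",st['qpos'].round(2))
    print("shift",d.round(4),"dist",np.linalg.norm(d).round(3),"turn",rv.round(2),"toolY",M[:,1].round(3),"toolZ",M[:,2].round(3))
E
python3 - <<'E'
from h import *
go([530,-158,185],np.pi/2+.088)
E
```

```text
t 1.5 pos [188.2 596.  214.6] F [ 0.33 -0.66 -0.15] w 91.8 q6 [ 1.26  0.35  1.63 -0.    1.16 -0.  ]
shift [ 0.0296 -0.6161  0.553 ] dist 0.828 turn [-22.56   0.     0.  ] toolY [ 0.301  0.954 -0.   ] toolZ [ 0.954 -0.301  0.   ]
```

View pics/rs.png

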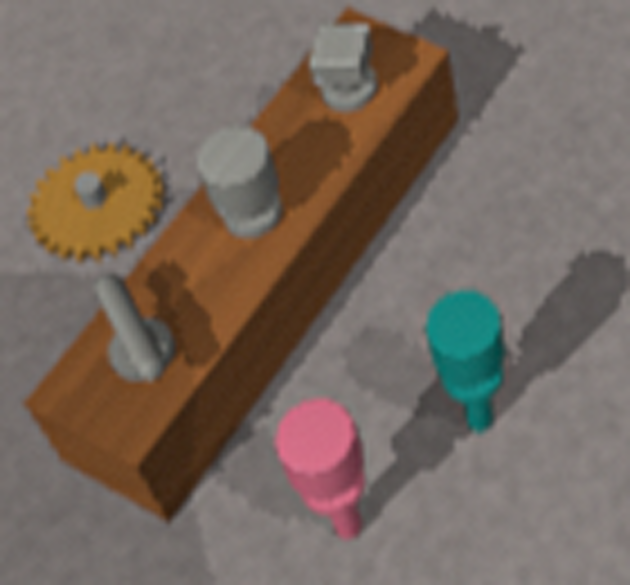

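Emit:
{"op": "jog_arm", "data": {
  "series": [
    [[0.005,-0.031,0.0275,-4,0,0,0],[0.01,-0.062,0.055,-9,0,0,0],[0.015,-0.093,0.083,-14,0,0,0],[0.02,-0.124,0.111,-19,0,0,0],[0.02,-0.154,0.138,-22.5,0,0,0]]
  ],
  "squeeze": 20
}}

```text
time_s: 1.92
eef_pos: [273.4, 405.5, 193.8]
orientation: [0.706, -0.033, 0.707, 0.032]
contact_force: [0.2, 0.3, -0.4]
gripper_width: 61.0
```

```bash
python3 -c "
from h import *
go([539,-157,190],np.pi/2+.088)"
```

```text
t 1.92 pos [273.4 405.5 193.8] F [ 0.23  0.34 -0.36] w 61.0 q6 [ 0.97  0.16  1.94 -0.    1.04 -0.69]
shift [ 0.0042 -0.5845  0.2127] dist 0.622 turn [ 0.24 -0.03  0.05] toolY [-0.092  0.996 -0.001] toolZ [ 0.996  0.092 -0.001]
```

Emit:
{"op": "jog_arm", "data": {
  "series": [
    [[0.0,-0.039,0.0142,0,0,0,0],[0.0,-0.078,0.0284,0,0,0,0],[0.0,-0.117,0.0426,0,0,0,0],[0.0,-0.156,0.057,0,0,0,0],[0.0,-0.195,0.071,0,0,0,0]]
  ]
}}

```text
time_s: 2.33
eef_pos: [362.1, 217.1, 194.2]
orientation: [0.706, -0.033, 0.706, 0.033]
contact_force: [1.2, 0.4, 0.2]
gripper_width: 27.4
```

Emit:
{"op": "jog_arm", "data": {
  "series": [
    [[0.0,-0.039,0.0142,0,0,0,0],[0.0,-0.078,0.0284,0,0,0,0],[0.0,-0.117,0.0426,0,0,0,0],[0.0,-0.156,0.057,0,0,0,0],[0.0,-0.195,0.071,0,0,0,0]]
  ]
}}

```text
time_s: 2.75
eef_pos: [451.1, 28.3, 194.8]
orientation: [0.707, -0.033, 0.706, 0.033]
contact_force: [0.6, 0.3, 0.1]
gripper_width: 0.5
```

```bash
python3 -c "
from h import *
go([539,-157,185],np.pi/2+.088)"
```

```text
t 2.75 pos [451.1  28.3 194.8] F [0.65 0.3  0.06] w 0.5 q6 [ 0.06  0.1   2.01 -0.    1.03 -1.6 ]
shift [ 0.0099 -0.1927  0.0704] dist 0.205 turn [0.26 0.08 0.02] toolY [-0.092  0.996 -0.   ] toolZ [0.996 0.092 0.001]
```

Emit:
{"op": "jog_arm", "data": {
  "series": [
    [[0.0,-0.039,0.0142,0,0,0,0],[0.003,-0.078,0.0284,0,0,0,0],[0.005,-0.117,0.0426,0,0,0,0],[0.008,-0.156,0.057,0,0,0,0],[0.01,-0.193,0.0705,0,0,0,0]]
  ]
}}

```text
time_s: 3.17
eef_pos: [539.6, -159.6, 184.8]
orientation: [0.707, -0.033, 0.706, 0.032]
contact_force: [1.2, 0.4, -0.5]
gripper_width: 0.0
```

```bash
python3 -c "
from h import *
go([539,-157,160],np.pi/2+.088)
s=ctrl.snapshot('top'); cv2.imwrite('pics/a1.png',cv2.resize(s['frame'],(800,600)))
s=ctrl.snapshot('side'); cv2.imwrite('pics/a2.png',cv2.resize(s['frame'][80:240,220:430],(800,600)))
H=np.array([620.9,-149.8]);ux=np.array([.9961,.0878])
for th in (.8,.7,.6,.5,.4,.3,.2,.1,.05,.03): 
  u=-145*np.cos(th)+10*np.sin(th)+10; print(th,(H+u*ux).round(1),round(40+145*np.sin(th)+10*np.cos(th),1))
"
```

```text
t 3.17 pos [ 539.6 -159.6  184.8] F [ 1.23  0.43 -0.54] w 0.0 q6 [-0.29  0.29  1.8   0.    1.05 -1.95]
shift [ 0.0248  0.0027 -0.0004] dist 0.025 turn [0.24 0.1  0.02] toolY [-0.092  0.996 -0.   ] toolZ [0.996 0.092 0.002]
0.8 [ 537.4 -157.2] 151.0
0.7 [ 526.8 -158.1] 141.1
0.6 [ 517.3 -158.9] 130.1
0.5 [ 508.9 -159.7] 118.3
0.4 [ 501.7 -160.3] 105.7
0.3 [ 495.8 -160.8] 92.4
0.2 [ 491.3 -161.2] 78.6
0.1 [ 488.1 -161.5] 64.4
0.05 [ 487.1 -161.6] 57.2
0.03 [ 486.8 -161.6] 54.3
```

View pics/a2.png

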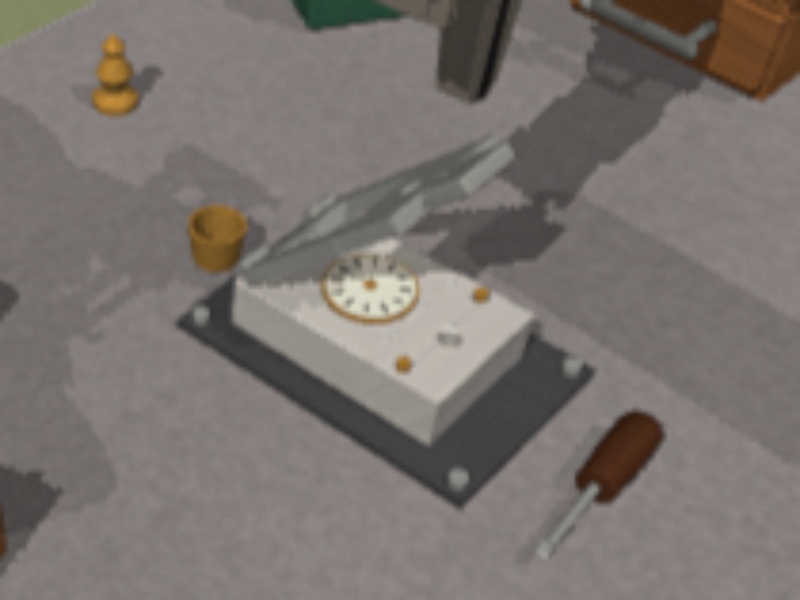

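Emit:
{"op": "jog_arm", "data": {
  "series": [
    [[0.01,0.001,0.0,0,0,0,0],[0.02,0.002,-0.001,0,0,0,0],[0.027,0.002,-0.001,0,0,0,0],[0.033,0.002,-0.002,0,0,0,0],[0.039,0.002,-0.008,0,0,0,0]]
  ]
}}

```text
time_s: 3.68
eef_pos: [533.4, -159.9, 145.0]
orientation: [0.708, -0.033, 0.705, 0.031]
contact_force: [0.8, 1.4, 0.6]
gripper_width: 0.5
```

Emit:
{"op": "jog_arm", "data": {
  "series": [
    [[0.009,0.001,-0.011,0,0,0,0],[0.018,0.001,-0.019,0,0,0,0],[0.029,0.001,-0.026,0,0,0,0],[0.039,0.001,-0.032,0,0,0,0],[0.05,0.001,-0.0365,0,0,0,0]]
  ]
}}

```text
time_s: 4.1
eef_pos: [496.0, -161.8, 94.3]
orientation: [0.707, -0.033, 0.705, 0.032]
contact_force: [-0.1, 0.7, 0.7]
gripper_width: 0.4
```

```bash
python3 -c "
from h import *
go([487,-161.6,57.2],np.pi/2+.088)
s=ctrl.snapshot('side'); cv2.imwrite('pics/b2.png',cv2.resize(s['frame'][80:240,220:430],(800,600)))
"
```

```text
t 4.1 pos [ 496.  -161.8   94.3] F [-0.08  0.74  0.69] w 0.4 q6 [-0.32  0.35  1.96 -0.    0.83 -1.98]
shift [ 0.037   0.0011 -0.009 ] dist 0.038 turn [0.18 0.17 0.11] toolY [-0.091  0.996 -0.002] toolZ [0.996 0.091 0.003]
```

View pics/b2.png

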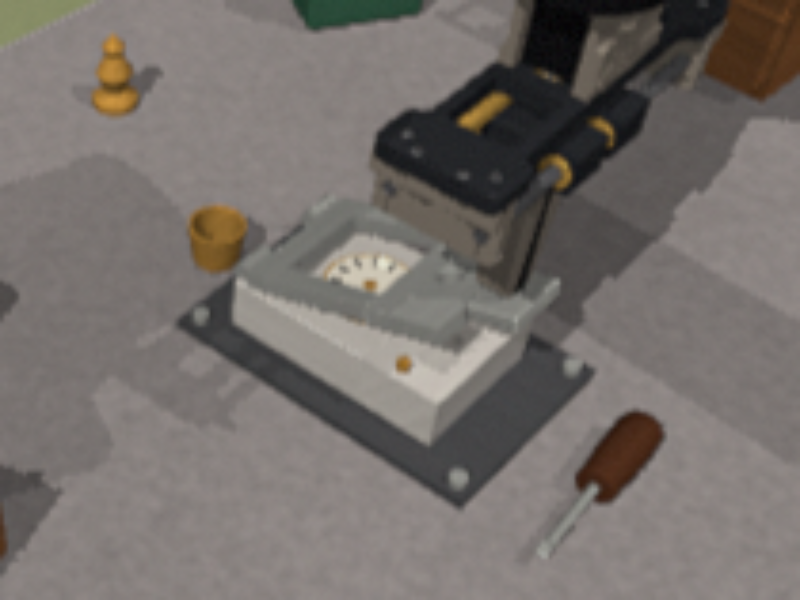

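Emit:
{"op": "jog_arm", "data": {
  "series": [
    [[0.01,0,-0.003,0,0,0,0],[0.02,0,-0.006,0,0,0,0],[0.028,0,-0.008,0,0,0,0],[0.034,0,-0.009,0,0,0,0],[0.038,0,-0.009,0,0,0,0]]
  ]
}}

```text
time_s: 4.57
eef_pos: [484.1, -162.0, 53.5]
orientation: [0.706, -0.032, 0.707, 0.032]
contact_force: [-4.2, -0.2, 5.2]
gripper_width: 0.5
```

```bash
python3 -c "
from h import *
go([487,-161.6,56],np.pi/2+.088)
s=ctrl.snapshot('side'); cv2.imwrite('pics/c2.png',cv2.resize(s['frame'][80:240,220:430],(800,600)))
"
```

```text
t 4.57 pos [ 484.1 -162.    53.5] F [-4.2  -0.22  5.25] w 0.5 q6 [-0.33  0.4   2.   -0.    0.74 -1.99]
shift [-0.0025  0.0001  0.0029] dist 0.004 turn [ 0.18 -0.12  0.  ] toolY [-0.091  0.996 -0.   ] toolZ [ 0.996  0.091 -0.002]
```

View pics/c2.png

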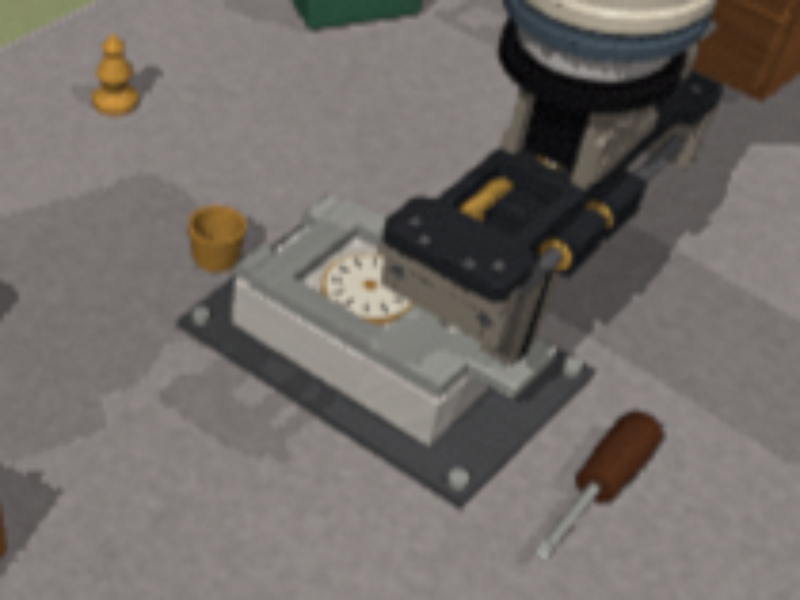

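Emit:
{"op": "jog_arm", "data": {
  "series": [
    [[-0.015,0,0.001,0,0,0,0],[-0.04,0,0.002,0,0,0,0],[-0.075,0.005,0.005,5,0,0,0],[-0.09,0.035,0.013,12,0,0,20],[-0.1,0.07,0.02,19,0,0,40]]
  ]
}}

```text
time_s: 5.03
eef_pos: [500.0, -92.7, 155.6]
orientation: [0.703, 0.086, 0.701, -0.086]
contact_force: [0.8, 0.4, -0.2]
gripper_width: 11.8
```

```bash
python3 -c "
from h import *
go([578,193.5,140],.354)
s=ctrl.snapshot('side'); cv2.imwrite('pics/d2.png',cv2.resize(s['frame'][80:240,220:430],(800,600)))
"
```

```text
t 5.03 pos [500.  -92.7 155.6] F [ 0.84  0.39 -0.22] w 11.8 q6 [-0.19  0.24  1.94 -0.    0.96 -1.51]
shift [0.0154 0.2965 0.0067] dist 0.297 turn [ 5.577e+01  1.700e-01 -5.000e-02] toolY [ 0.241  0.97  -0.001] toolZ [ 0.97  -0.241  0.003]
```

View pics/d2.png

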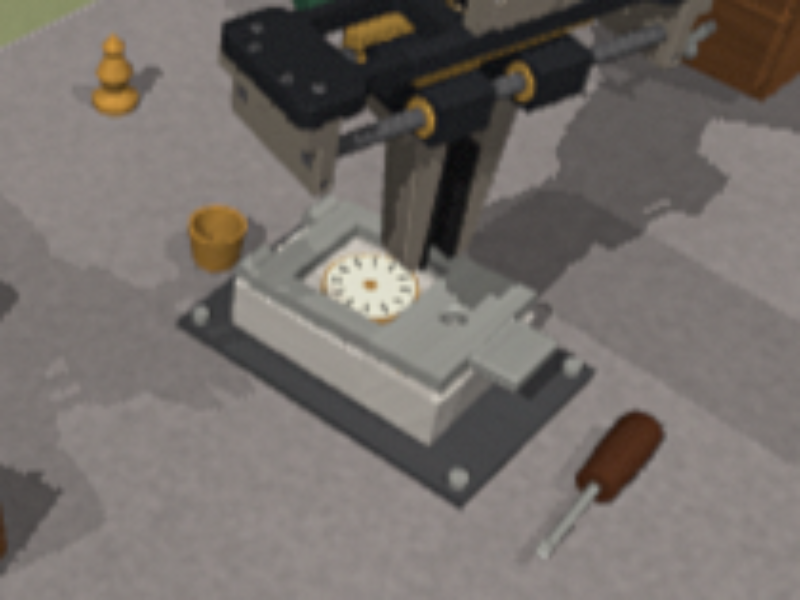

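Emit:
{"op": "jog_arm", "data": {
  "series": [
    [[0,0.038,0.001,7,0,0,65],[0,0.076,0.002,14,0,0,65],[0,0.114,0.003,21,0,0,65],[0,0.152,0.004,28,0,0,65],[0,0.19,0.005,35,0,0,65]]
  ]
}}

```text
time_s: 5.5
eef_pos: [553.1, 92.5, 157.1]
orientation: [0.651, 0.281, 0.648, -0.279]
contact_force: [0.4, -0.4, 0.7]
gripper_width: 49.5
```

```bash
python3 -c "
from h import *
go([578,193.5,130],.354)"
```

```text
t 5.5 pos [553.1  92.5 157.1] F [ 0.41 -0.35  0.68] w 49.5 q6 [ 0.16  0.31  1.83  0.    0.99 -0.6 ]
shift [ 0.0274  0.0874 -0.0563] dist 0.108 turn [23.12  0.05 -0.26] toolY [0.726 0.687 0.004] toolZ [ 0.687 -0.726  0.002]
```

Emit:
{"op": "jog_arm", "data": {
  "series": [
    [[0,0.026,-0.017,6,0,0,65],[0,0.055,-0.036,12,0,0,65],[0.01,0.08,-0.053,18,0,0,65],[0.02,0.087,-0.056,23,0,0,65],[0.027,0.087,-0.056,23,0,0,65]]
  ]
}}

```text
time_s: 5.92
eef_pos: [578.5, 195.5, 129.7]
orientation: [0.581, 0.405, 0.579, -0.402]
contact_force: [-0.0, -1.2, 0.1]
gripper_width: 60.2
```

```bash
python3 -c "
from h import *
go([578,193.5,61],.354)
s=ctrl.snapshot('side'); cv2.imwrite('pics/e2.png',cv2.resize(s['frame'][150:330,100:280],(600,600)))
s=ctrl.snapshot('top'); cv2.imwrite('pics/e1.png',cv2.resize(s['frame'][120:260,90:250],(800,600)))
"
```

```text
t 5.92 pos [578.5 195.5 129.7] F [-0.01 -1.16  0.15] w 60.2 q6 [ 0.32  0.42  1.74  0.    0.97 -0.03]
shift [ 0.0687 -0.0016  0.0017] dist 0.069 turn [ 0.07 -0.02 -0.31] toolY [0.938 0.348 0.005] toolZ [ 0.348 -0.938 -0.   ]
```

View pics/e2.png

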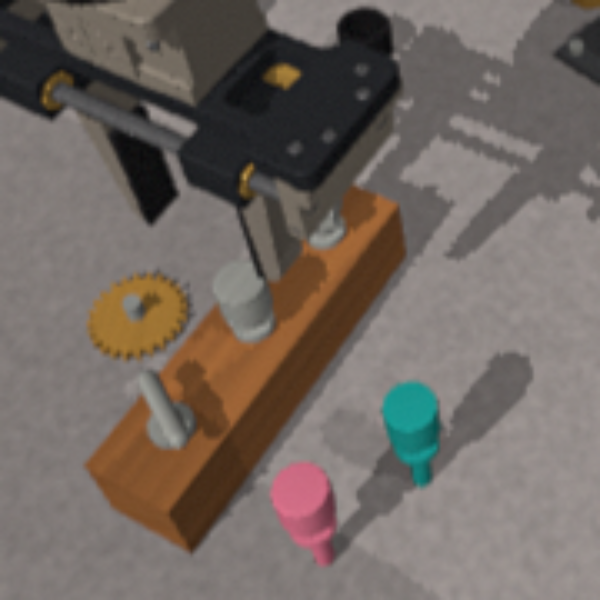

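View pics/e1.png

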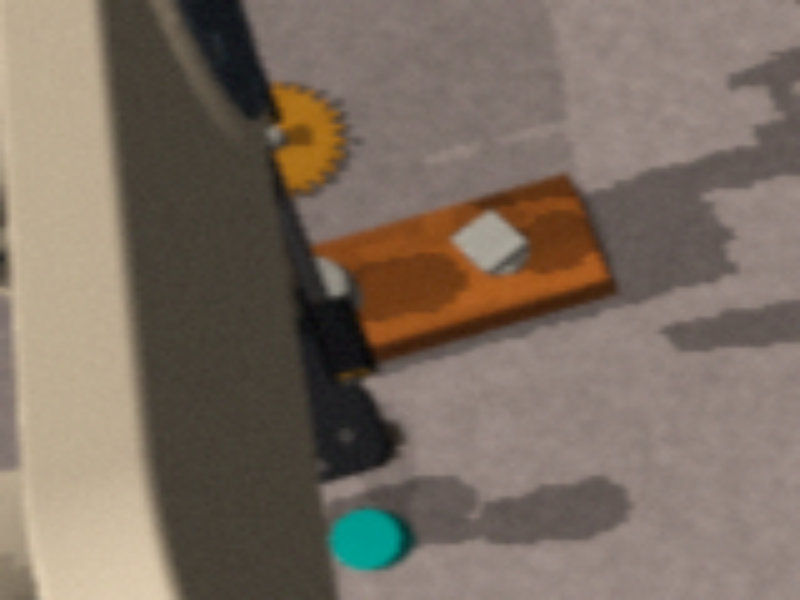

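Emit:
{"op": "jog_arm", "data": {
  "series": [
    [[0.02,-0.0015,0.0015,0,0,-0.3,65],[0.04,-0.0015,0.0015,0,0,-0.3,65],[0.055,-0.0015,0.0015,0,0,-0.3,65],[0.065,-0.0015,0.0015,0,0,-0.3,65],[0.069,-0.0015,0.0015,0,0,-0.3,65]]
  ]
}}

```text
time_s: 6.43
eef_pos: [575.4, 189.4, 58.9]
orientation: [0.581, 0.401, 0.583, -0.404]
contact_force: [-0.1, -0.2, 0.1]
gripper_width: 59.8
```

```bash
python3 -c "
from h import *
go([578,193.5,61],.354)
s=ctrl.snapshot('side'); cv2.imwrite('pics/f2.png',cv2.resize(s['frame'][150:330,100:280],(600,600)))
"
```

```text
t 6.43 pos [575.4 189.4  58.9] F [-0.07 -0.23  0.13] w 59.8 q6 [ 0.32  0.51  1.79 -0.    0.85 -0.04]
shift [-0.0021  0.0039 -0.0029] dist 0.005 turn [0.4  0.01 0.3 ] toolY [ 0.936  0.353 -0.005] toolZ [ 0.353 -0.936  0.   ]
```

View pics/f2.png

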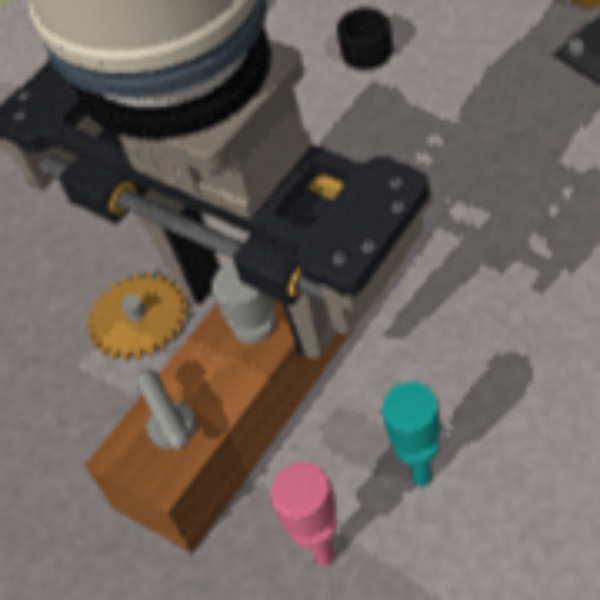

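Emit:
{"op": "jog_arm", "data": {
  "series": [
    [[-0.002,0.004,-0.003,0.4,0,0.3,65],[-0.002,0.004,-0.003,0.4,0,0.3,65],[-0.002,0.004,-0.003,0.4,0,0.3,50]]
  ]
}}

```text
time_s: 6.73
eef_pos: [579.1, 194.2, 62.1]
orientation: [0.581, 0.405, 0.58, -0.404]
contact_force: [0.1, -0.8, -0.4]
gripper_width: 54.9
```

```bash
python3 -c "
from h import *
go([578,193.5,61],.354)
s=ctrl.snapshot('side'); cv2.imwrite('pics/g2.png',cv2.resize(s['frame'][170:290,120:240],(600,600)))
go([578,193.5,61],.354)
s=ctrl.snapshot('side')
go([578,193.5,61],.354)
"
```

```text
t 6.73 pos [579.1 194.2  62.1] F [ 0.08 -0.84 -0.35] w 54.9 q6 [ 0.32  0.51  1.78 -0.    0.85 -0.03]
shift [ 0.0011 -0.0013  0.0002] dist 0.002 turn [ 0.    0.02 -0.12] toolY [0.938 0.347 0.002] toolZ [ 0.347 -0.938  0.   ]
t 6.78 pos [578.9 194.2  62. ] F [ 0.32  0.08 -0.19] w 51.1 q6 [ 0.32  0.51  1.78 -0.    0.85 -0.03]
shift [ 0.001  -0.0011  0.0003] dist 0.002 turn [ 0.01  0.01 -0.1 ] toolY [0.938 0.347 0.002] toolZ [ 0.347 -0.938  0.   ]
t 6.83 pos [578.7 194.1  61.8] F [-1.03 -0.15  0.45] w 47.0 q6 [ 0.32  0.51  1.78 -0.    0.85 -0.03]
shift [ 0.0008 -0.0009  0.0003] dist 0.001 turn [ 0.01  0.02 -0.08] toolY [0.938 0.347 0.001] toolZ [ 0.347 -0.938  0.   ]
```

View pics/g2.png

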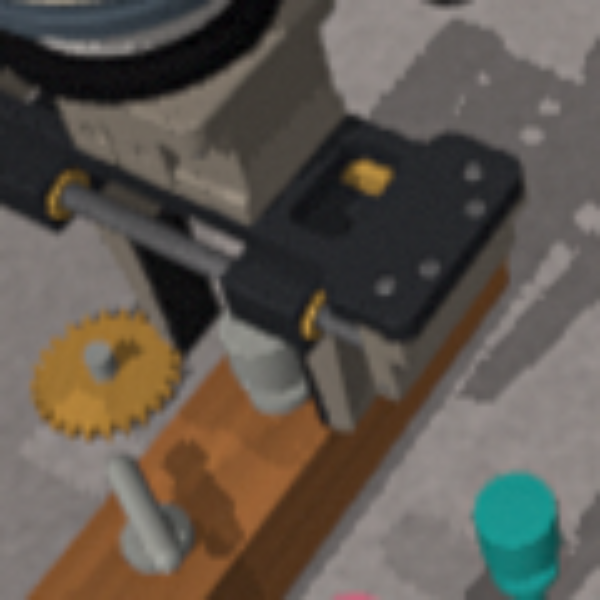

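Emit:
{"op": "jog_arm", "data": {
  "series": [
    [[0,0,0,0,0,0,15],[0,0,0,0,0,0,10],[0,0,0,0,0,0,10],[0,0,0,0,0,0,10],[0,0,0,0,0,0,10]]
  ],
  "squeeze": 40
}}

```text
time_s: 7.25
eef_pos: [578.7, 194.1, 62.0]
orientation: [0.581, 0.404, 0.58, -0.404]
contact_force: [-0.5, 0.3, 0.7]
gripper_width: 25.3
```

```bash
python3 -c "
from h import *
go([578,193.5,130],.354)"
```

```text
t 7.25 pos [578.7 194.1  62. ] F [-0.5   0.27  0.73] w 25.3 q6 [ 0.32  0.51  1.78 -0.    0.85 -0.03]
shift [-0.068  -0.0008  0.0003] dist 0.068 turn [ 0.01  0.01 -0.09] toolY [0.938 0.347 0.002] toolZ [ 0.347 -0.938  0.   ]
```

Emit:
{"op": "jog_arm", "data": {
  "series": [
    [[-0.01,0,0,0,0,0,10],[-0.025,0,0,0,0,0,10],[-0.05,0,0,0,0,0,10],[-0.075,0,0,0,0,0,10],[-0.09,0,0,0,0,0,10]]
  ]
}}

```text
time_s: 7.67
eef_pos: [579.4, 194.4, 155.0]
orientation: [0.581, 0.405, 0.579, -0.403]
contact_force: [-0.2, 0.0, -0.9]
gripper_width: 25.2
```

```bash
python3 -c "
from h import *
go([516,-159,150],.354)
s=ctrl.snapshot('side'); cv2.imwrite('pics/i2.png',cv2.resize(s['frame'][130:310,100:280],(600,600)))
"
```

```text
t 7.67 pos [579.4 194.4 155. ] F [-0.19  0.01 -0.87] w 25.2 q6 [ 0.32  0.39  1.72 -0.    1.03 -0.03]
shift [ 0.0044 -0.1821  0.3094] dist 0.359 turn [ 0.01  0.02 -0.22] toolY [0.938 0.347 0.004] toolZ [ 0.347 -0.938  0.   ]
```

View pics/i2.png

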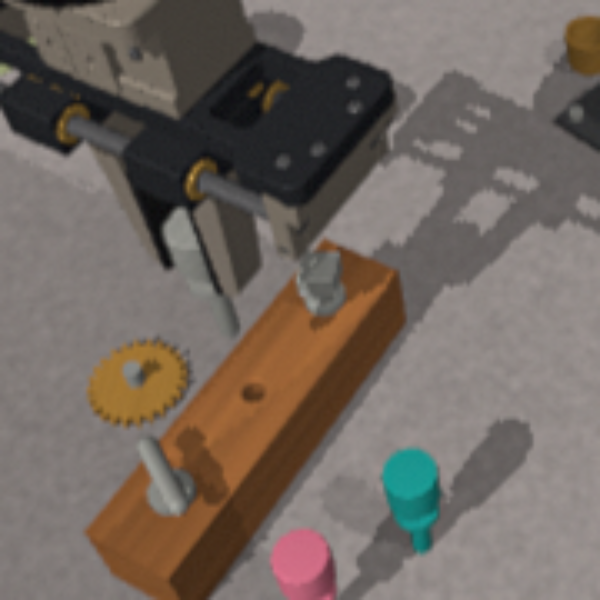

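Emit:
{"op": "jog_arm", "data": {
  "series": [
    [[0,-0.02,0.034,0,0,0,10],[0,-0.04,0.068,0,0,0,10],[0,-0.06,0.102,0,0,0,10],[0,-0.08,0.136,0,0,0,10],[0,-0.1,0.17,0,0,0,10]]
  ]
}}

```text
time_s: 8.13
eef_pos: [545.0, -0.8, 156.5]
orientation: [0.582, 0.406, 0.579, -0.402]
contact_force: [1.1, 0.3, -1.9]
gripper_width: 25.1
```

Emit:
{"op": "jog_arm", "data": {
  "series": [
    [[0.003,-0.02,0.034,0,0,0,10],[0.006,-0.04,0.068,0,0,0,10],[0.009,-0.06,0.102,0,0,0,10],[0.012,-0.076,0.13,0,0,0,10],[0.015,-0.082,0.139,0,0,0,10]]
  ]
}}

```text
time_s: 8.55
eef_pos: [515.5, -163.3, 140.7]
orientation: [0.582, 0.406, 0.578, -0.403]
contact_force: [0.2, 0.4, -1.2]
gripper_width: 25.0
```

```bash
python3 -c "
from h import *
import pickle
go([516,-159,140],.354)
s=ctrl.snapshot('side'); cv2.imwrite('pics/j2.png',cv2.resize(s['frame'][70:230,240:400],(600,600),interpolation=cv2.INTER_CUBIC)); pickle.dump(s,open('sj.pkl','wb'))
for n in('leaf_hole','lower_hole','pin_foot','pin_knob','leaf_tab','leaf_hinge','jig'): print(n,[(round(r['score'],2),np.round(r['pixel'],1)) for r in ctrl.place_of(n,s)[:3]])
s=ctrl.snapshot('top'); cv2.imwrite('pics/j1.png',cv2.resize(s['frame'][120:280,270:430],(600,600),interpolation=cv2.INTER_CUBIC)); pickle.dump(s,open('tj.pkl','wb'))
for n in('leaf_hole','pin_foot','leaf_tab','leaf_hinge','jig'): print(n,[(round(r['score'],2),np.round(r['pixel'],1)) for r in ctrl.place_of(n,s)[:3]])
"
```

```text
t 8.55 pos [ 515.5 -163.3  140.7] F [ 0.19  0.44 -1.21] w 25.0 q6 [-0.31  0.31  1.89  0.    0.94 -0.67]
shift [ 0.0007  0.0019 -0.0039] dist 0.004 turn [-0.08  0.07 -0.38] toolY [0.938 0.345 0.007] toolZ [ 0.345 -0.939  0.001]
leaf_hole [(0.75, array([338.7, 165.1]))]
lower_hole [(0.62, array([337.1, 169.5])), (0.45, array([320.1, 174. ]))]
pin_foot [(0.85, array([227. , 295.1])), (0.84, array([340.2, 148.7])), (0.8, array([199.8, 318.7]))]
pin_knob [(0.88, array([223.3, 277.3])), (0.71, array([348., 125.])), (0.66, array([192.8, 301.4]))]
leaf_tab [(0.83, array([354.2, 171.1]))]
leaf_hinge [(0.65, array([339.4, 167.9])), (0.28, array([142.9, 245.4])), (0.26, array([319.7, 172.7]))]
jig [(0.94, array([319.3, 173. ])), (0.37, array([336.6, 164.9]))]
leaf_hole [(0.58, array([341.8, 227.9]))]
pin_foot [(0.78, array([140. , 244.4])), (0.46, array([348.8, 222.3]))]
leaf_tab [(0.7, array([346.8, 227.5])), (0.57, array([348.3, 246.1]))]
leaf_hinge [(0.57, array([340.7, 170.6])), (0.48, array([334.6, 283.8]))]
jig [(0.72, array([340.9, 209.6]))]
```

View pics/j2.png

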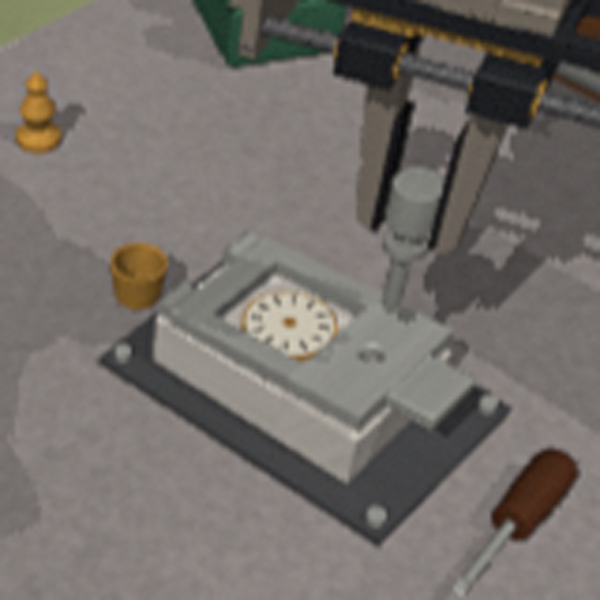

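View pics/j1.png

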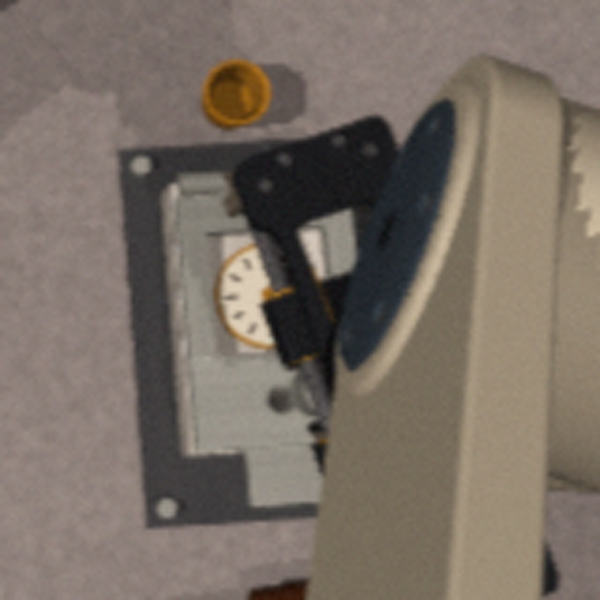

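```bash
python3 -c "
from h import *
import pickle
s=pickle.load(open('sj.pkl','rb'));t=pickle.load(open('tj.pkl','rb'))
print('hole side net',ray_z(s,338.7,165.1,55.3),'eye',ray_z(s,339.2,164.4,55.3))
print('hole top',ray_z(t,341.8,227.9,55.3),ray_z(t,344.7,226.7,55.3))
print('proj foot tcp',proj(s,[515.5,-163.3,86.7]),'knobtop',proj(s,[515.5,-163.3,168.7]),'knob',proj(s,[515.5,-163.3,156.7]), 'model hole',proj(s,[516.9,-159.1,55.3]),proj(t,[516.9,-159.1,55.3]))
c=cv2.resize(s['frame'][105:180,310:385],None,fx=8,fy=8,interpolation=cv2.INTER_CUBIC);cv2.imwrite('pics/k.png',c)
w=cloud(s)
# pin shank depth points
np.set_printoptions(suppress=True)
for v in range(110,158,3):
  row=[(u,w[v,u].round(0).tolist()) for u in range(335,362) if abs(w[v,u,1]+161)<22 and w[v,u,2]>80]
  if row: print(v,row[0][0],row[-1][0],np.mean([r[1] for r in row],0).round(1))
"
```

```text
hole side net [ 514.8865946  -155.75314776   55.3       ] eye [ 515.4905528  -158.02711496   55.3       ]
hole top [ 513.48460018 -153.15643679   55.3       ] [ 515.83158106 -158.55448634   55.3       ]
proj foot tcp [343.64483817 151.77659006] knobtop [351.83460411 117.99084955] knob [350.5356264  123.34960145] model hole [339.00220812 163.77723733] [344.99343546 226.13080655]
110 336 361 [ 527.9 -149.3  186.4]
113 336 361 [ 524.9 -149.5  181.4]
116 336 361 [ 521.5 -158.2  172.4]
119 336 361 [ 517.7 -156.5  168.8]
122 335 361 [ 515.5 -153.4  165.1]
125 335 361 [ 513.6 -152.4  160. ]
128 335 361 [ 512.7 -153.4  153.2]
131 338 361 [ 506.8 -154.6  149.2]
134 342 361 [ 506.5 -159.8  139.4]
137 343 358 [ 507.4 -157.2  133.2]
140 344 349 [ 513.7 -160.   120.3]
143 344 348 [ 513.2 -160.4  112.8]
146 343 347 [ 513.4 -159.4  105.6]
149 342 346 [ 514.  -159.8   97. ]
152 342 345 [ 513.5 -159.8   89.8]
```

View pics/k.png

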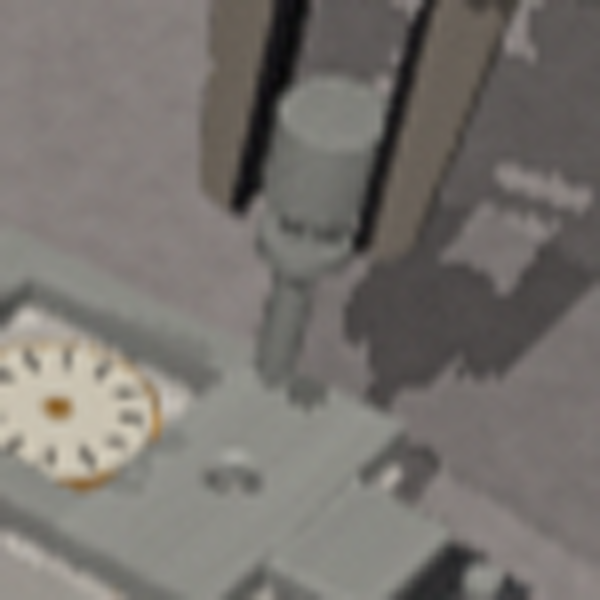

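```bash
python3 -c "
from h import *
go([516.5,-159,120],.354)"
```

```text
t 9.25 pos [ 516.7 -159.3  141. ] F [ 0.49 -0.29 -1.28] w 24.9 q6 [-0.3   0.31  1.89  0.01  0.94 -0.66]
shift [ 0.021  -0.0002 -0.0003] dist 0.021 turn [ 0.08  0.03 -0.42] toolY [0.937 0.348 0.007] toolZ [ 0.348 -0.938  0.   ]
```

Emit:
{"op": "jog_arm", "data": {
  "series": [
    [[0.01,0,0,0,0,-0.4,10],[0.018,0,0,0,0,-0.4,10],[0.021,0,0,0,0,-0.4,10],[0.021,0,0,0,0,-0.4,10],[0.021,0,0,0,0,-0.4,10]]
  ]
}}

```text
time_s: 9.67
eef_pos: [516.4, -159.2, 119.4]
orientation: [0.58, 0.404, 0.581, -0.404]
contact_force: [-0.1, 0.8, 0.6]
gripper_width: 25.0
```

```bash
python3 -c "
from h import *
import pickle
s=ctrl.snapshot('side'); c=cv2.resize(s['frame'][115:190,305:380],None,fx=8,fy=8,interpolation=cv2.INTER_CUBIC);cv2.imwrite('pics/l.png',c)
go([516.5,-159,112],.354)
st=ctrl.sense()['eef_pos']; P=np.r_[st[:2],st[2]-54]
print('foot',proj(s,P),'hole',proj(s,[516.9,-159.1,55.3]))
w=cloud(s)
for v in range(135,175,2):
  row=[(u,w[v,u].tolist()) for u in range(330,362) if abs(w[v,u,0]-516)<9 and abs(w[v,u,1]+159)<12 and w[v,u,2]>62]
  if row: print(v,row[0][0],row[-1][0],np.mean([r[1] for r in row],0).round(1))
"
```

```text
t 9.72 pos [ 516.7 -159.3  119.8] F [-0.39 -0.42 -0.37] w 25.2 q6 [-0.3   0.34  1.9  -0.    0.91 -0.66]
shift [ 0.0078 -0.0001 -0.0003] dist 0.008 turn [0.07 0.01 0.01] toolY [ 0.938  0.348 -0.   ] toolZ [ 0.348 -0.938  0.   ]
foot [340.01861205 160.08027152] hole [339.00220812 163.77723733]
135 345 347 [ 510.2 -148.4  141.4]
137 339 347 [ 514.8 -148.8  133.5]
139 339 347 [ 514.2 -148.   129.4]
141 343 347 [ 509.7 -149.1  126.9]
143 339 349 [ 514.7 -155.7  114.6]
145 338 348 [ 514.6 -153.7  110.9]
147 339 345 [ 513.  -149.1  109.7]
149 341 345 [ 512.5 -153.4  102.3]
151 340 345 [ 514.  -155.9   94.5]
153 340 344 [ 514.1 -156.    89. ]
155 339 344 [ 513.8 -155.4   84.3]
157 339 343 [ 514.  -155.6   78.6]
159 338 343 [ 514.1 -155.8   72.9]
161 339 341 [ 513.8 -155.2   68.1]
```

View pics/l.png

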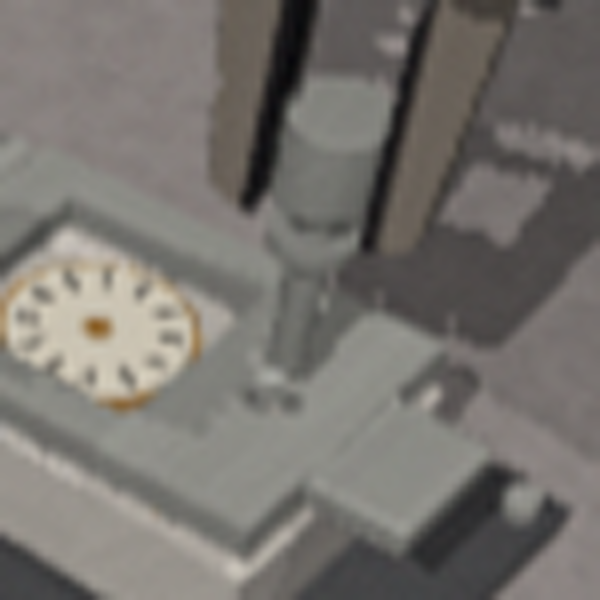

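Emit:
{"op": "jog_arm", "data": {
  "series": [
    [[0.005,0,0,0,0,0,10],[0.009,0,0,0,0,0,10],[0.012,0,0,0,0,0,10],[0.014,0,0,0,0,0,10]]
  ]
}}

```text
time_s: 10.05
eef_pos: [516.4, -159.2, 105.3]
orientation: [0.58, 0.404, 0.581, -0.404]
contact_force: [-0.9, 0.0, -0.7]
gripper_width: 25.2
```

```bash
python3 -c "
from h import *
s=ctrl.snapshot('side'); c=cv2.resize(s['frame'][115:190,305:380],None,fx=8,fy=8,interpolation=cv2.INTER_CUBIC);cv2.imwrite('pics/m.png',c)
go([516.5,-159,98],.354)"
```

```text
t 10.1 pos [ 516.3 -159.2  105. ] F [-0.67  0.93 -0.9 ] w 25.0 q6 [-0.3   0.36  1.91 -0.    0.88 -0.66]
shift [ 0.007   0.0002 -0.0001] dist 0.007 turn [ 0.07 -0.02  0.04] toolY [ 0.938  0.348 -0.001] toolZ [ 0.348 -0.938 -0.   ]
```

View pics/m.png

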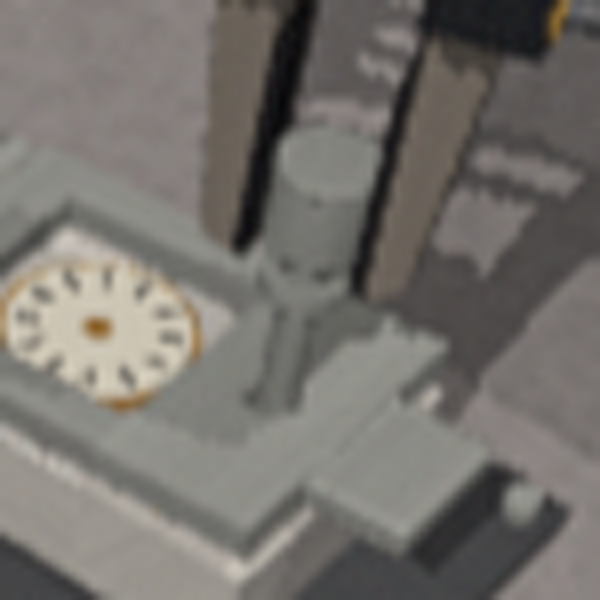

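Emit:
{"op": "jog_arm", "data": {
  "series": [
    [[0.003,0,0,0,0,0,10],[0.006,0,0,0,0,0,10],[0.009,0,0,0,0,0,10]]
  ]
}}

```text
time_s: 10.35
eef_pos: [516.3, -159.2, 95.8]
orientation: [0.58, 0.404, 0.581, -0.404]
contact_force: [0.2, -1.4, -1.1]
gripper_width: 24.9
```

```bash
python3 -c "
from h import *
go([516.3,-159.2,92],.354)"
```

```text
t 10.35 pos [ 516.3 -159.2   95.8] F [ 0.15 -1.4  -1.13] w 24.9 q6 [-0.3   0.37  1.92 -0.    0.86 -0.66]
shift [ 0.0038 -0.      0.    ] dist 0.004 turn [ 0.07 -0.02  0.04] toolY [ 0.938  0.348 -0.001] toolZ [ 0.348 -0.938 -0.   ]
```

Emit:
{"op": "jog_arm", "data": {
  "series": [
    [[0.003,0,0,0,0,0,10],[0.006,0,0,0,0,0,10],[0.008,0,0,0,0,0,10]]
  ]
}}

```text
time_s: 10.6
eef_pos: [516.2, -159.1, 87.3]
orientation: [0.58, 0.404, 0.581, -0.404]
contact_force: [-0.0, 0.2, -0.5]
gripper_width: 24.9
```

```bash
python3 -c "
from h import *
s=ctrl.snapshot('side'); c=cv2.resize(s['frame'][115:190,305:380],None,fx=8,fy=8,interpolation=cv2.INTER_CUBIC);cv2.imwrite('pics/n.png',c)
go([516.3,-159.2,82],.354)"
```

```text
t 10.65 pos [ 516.  -159.1   87.1] F [ 0.27  0.01 -0.36] w 25.5 q6 [-0.3   0.38  1.92 -0.    0.84 -0.66]
shift [0.0051 0.0003 0.0002] dist 0.005 turn [ 0.07 -0.05  0.08] toolY [ 0.938  0.348 -0.001] toolZ [ 0.348 -0.938 -0.001]
```

View pics/n.png

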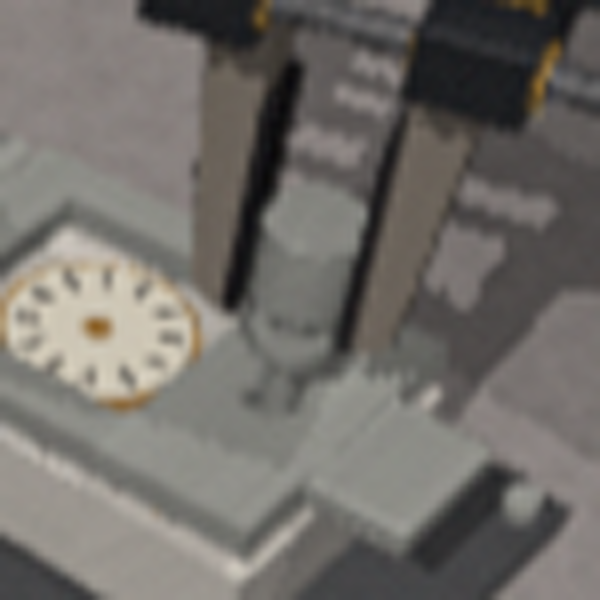

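Emit:
{"op": "jog_arm", "data": {
  "series": [
    [[0.004,0,0,0,0,0,10],[0.008,0,0,0,0,0,10],[0.011,0,0,0,0,0,10],[0.014,0,0,0,0,0,10],[0.016,0,0,0,0,0,10]]
  ]
}}

```text
time_s: 11.07
eef_pos: [515.9, -159.0, 70.6]
orientation: [0.58, 0.404, 0.581, -0.404]
contact_force: [0.1, -0.3, -1.1]
gripper_width: 25.2
```

```bash
python3 -c "
from h import *
go([516.3,-159.2,62],.354)"
```

```text
t 11.07 pos [ 515.9 -159.    70.6] F [ 0.1  -0.28 -1.13] w 25.2 q6 [-0.3   0.41  1.93 -0.    0.8  -0.66]
shift [0.0086 0.0003 0.0003] dist 0.009 turn [ 0.07 -0.06  0.09] toolY [ 0.938  0.348 -0.002] toolZ [ 0.348 -0.938 -0.001]
```

Emit:
{"op": "jog_arm", "data": {
  "series": [
    [[0.002,0,0,0,0,0,10],[0.004,0,0,0,0,0,10],[0.005,0,0,0,0,0,10],[0.005,0,0,0,0,0,10]]
  ]
}}

```text
time_s: 11.4
eef_pos: [515.8, -159.1, 65.7]
orientation: [0.58, 0.404, 0.581, -0.404]
contact_force: [-0.6, 0.4, 1.9]
gripper_width: 25.1
```

Emit:
{"op": "jog_arm", "data": {
  "series": [
    [[0.001,0,0,0,0,0,10],[0.002,0,0,0,0,0,10],[0.002,0,0,0,0,0,10]]
  ]
}}

```text
time_s: 11.65
eef_pos: [515.8, -159.1, 63.9]
orientation: [0.58, 0.404, 0.581, -0.404]
contact_force: [-2.0, -1.1, 4.4]
gripper_width: 24.9
```

Emit:
{"op": "jog_arm", "data": {
  "series": [
    [[0.0005,0,0,0,0,0,10],[0.001,0,0,0,0,0,10],[0.001,0,0,0,0,0,10]]
  ]
}}

```text
time_s: 11.9
eef_pos: [515.8, -159.1, 63.2]
orientation: [0.58, 0.403, 0.581, -0.404]
contact_force: [-0.7, 0.2, 5.7]
gripper_width: 24.9
```

Emit:
{"op": "jog_arm", "data": {
  "series": [
    [[0.0005,0,0,0,0,0,10],[0.001,0,0,0,0,0,10],[0.001,0,0,0,0,0,10]]
  ]
}}

```text
time_s: 12.15
eef_pos: [515.8, -159.1, 62.6]
orientation: [0.58, 0.403, 0.581, -0.404]
contact_force: [-2.5, 0.3, 5.8]
gripper_width: 25.1
```

Emit:
{"op": "jog_arm", "data": {
  "series": [
    [[0.0005,0,0,0,0,0,10],[0.001,0,0,0,0,0,10],[0.001,0,0,0,0,0,10]]
  ]
}}

```text
time_s: 12.4
eef_pos: [515.7, -159.1, 62.0]
orientation: [0.58, 0.403, 0.581, -0.404]
contact_force: [-2.9, 0.1, 8.1]
gripper_width: 24.9
```

Emit:
{"op": "jog_arm", "data": {
  "series": [
    [[0.0005,0,0,0,0,0,10],[0.001,0,0,0,0,0,10],[0.001,0,0,0,0,0,10]]
  ]
}}

```text
time_s: 12.65
eef_pos: [515.7, -159.2, 61.8]
orientation: [0.58, 0.404, 0.581, -0.404]
contact_force: [-4.2, 0.9, 11.6]
gripper_width: 24.9
```

```bash
python3 -c "
from h import *
for i in range(6):
  s=ctrl.snapshot('side' if i!=3 else 'top')
  if i==0: cv2.imwrite('pics/p.png',cv2.resize(s['frame'][100:200,290:390],(600,600),interpolation=cv2.INTER_CUBIC)); w=cloud(s)
  if i==3: cv2.imwrite('pics/p1.png',cv2.resize(s['frame'],(800,600))); wt=cloud(s)
  q=ctrl.sense(); print(q['time_s'],q['eef_pos'].round(2),q['contact_force'].round(2),q['gripper_width'].round(2))
O=np.array([551.2,-156.]);ux=np.array([.9961,.0878]);uy=np.array([-.0878,.9961])
for W in(w,wt):
  xy=W[...,:2]-O; a=xy@ux;b=xy@uy; m=(abs(b)<42)&(a>-57)&(a<66)&(abs(W[...,2]-50)<6); 
  A=np.c_[a[m],b[m],np.ones(m.sum())]; z=W[...,2][m]
  for _ in range(4):
    c,*_=np.linalg.lstsq(A,z,rcond=None); e=z-A@c; k=abs(e)<2; A=A[k];z=z[k]
  print('leaf plane slope',c,len(z))
"
```

```text
Traceback (most recent call last):
AttributeError: 'float' object has no attribute 'round'
```

View pics/p.png

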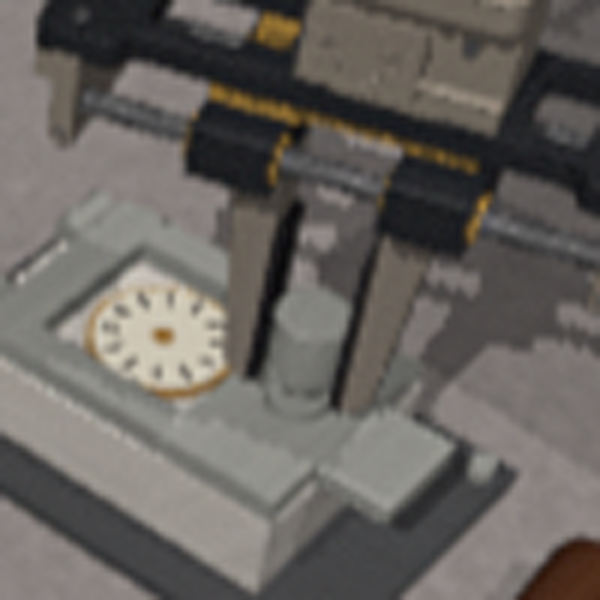

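```bash
python3 -c "
from h import *
for i in range(6):
  s=ctrl.snapshot('side' if i!=3 else 'top')
  if i==0: w=cloud(s)
  if i==3: cv2.imwrite('pics/p1.png',cv2.resize(s['frame'],(800,600))); wt=cloud(s)
  q=ctrl.sense(); print(q['time_s'],q['eef_pos'].round(2),q['contact_force'].round(2),q['gripper_width'])
O=np.array([551.2,-156.]);ux=np.array([.9961,.0878]);uy=np.array([-.0878,.9961])
for W in(w,wt):
  xy=W[...,:2]-O; a=xy@ux;b=xy@uy; m=(abs(b)<42)&(a>-57)&(a<66)&(abs(W[...,2]-50)<6); 
  A=np.c_[a[m],b[m],np.ones(m.sum())]; z=W[...,2][m]
  for _ in range(4):
    c,*_=np.linalg.lstsq(A,z,rcond=None); e=z-A@c; k=abs(e)<2; A=A[k];z=z[k]
  print('leaf plane slope',c,len(z))
"
```

```text
12.75 [ 515.73 -159.17   61.79] [-4.19  0.71 11.54] 25.322316008950093
12.8 [ 515.72 -159.13   61.79] [-3.87 -0.73 10.83] 25.158695767808844
12.85 [ 515.72 -159.14   61.8 ] [-4.1   0.21 10.9 ] 25.58594011374297
12.9 [ 515.69 -159.16   61.78] [-3.66  1.12 11.02] 24.744507330529284
12.95 [ 515.73 -159.2    61.81] [-4.7   0.98 11.41] 25.277442846030244
13.0 [ 515.71 -159.14   61.78] [-4.07  0.49 10.38] 25.324354040023433
leaf plane slope [-1.43915726e-03  9.71340629e-04  4.86137821e+01] 699
leaf plane slope [-1.68473735e-02  7.59757912e-02  4.70124966e+01] 569
```

View pics/p1.png

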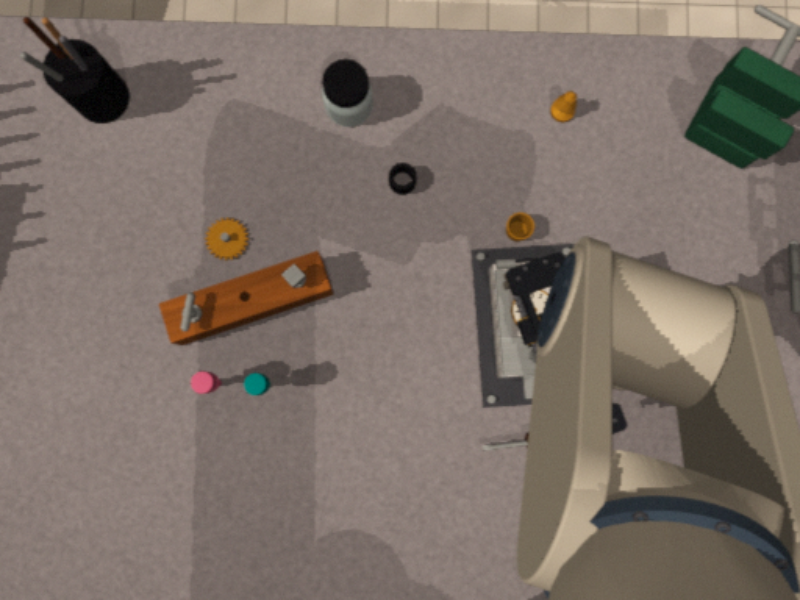

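```bash
python3 -c "
from plant import ctrl
print(ctrl.sign_off()); q=ctrl.sense(); print(q['time_s'],q['eef_pos'],q['contact_force'],q['gripper_width'])"
```

```text
the job is handed in; nothing more can be done
None
the job is handed in; nothing more can be done
```

I swung the leaf down onto its springs with the closed fingers. Then I took the round-knob pin from the rack's middle hole and pushed it through both holes until its collar pressed the leaf shut. I handed the job in at 13 s, still gripping the knob and pressing; the hand-in gave no verdict.

**Last checks:**
- **Push:** steady at about 11 N down, with about 4 N sideways. The highest push I read during the job was about 12 N, but force was only read at the end of each move.
- **Pin:** the foot is about 32 mm below the lower half's top, worked out from the tool height. The tool stays within about 1 mm of where I measured the hole, and the position was not changing.
- **Grip:** the fingers are closed on the 26 mm knob (reading about 25 mm) at a 40 N setting.
- **Leaf:** the side camera's depth gives a slope of about 0.001 rad, so it is fully shut.
- **Other things:** the wheel, cup, loupe, both other pins and the two look-alikes look unmoved in the last top picture. The driver was partly hidden by the arm, but what shows of it is in place.

**Disagreement:** the top camera's leaf fit gave a different, tilted result (about 0.017 rad along the leaf, 0.076 across it). The gripper covers much of the leaf in that view, so I did not rely on it.

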